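# Pack the counted parts: pot off the scale, case shut and clamped

### The arm

A 6-joint arm with a two-finger parallel gripper is mounted at the origin on the work surface. World frame = base frame: x ahead of the robot, y to its left, z up, the work surface at z = 0. Lengths are in m, angles in rad, forces in N, time in s.
With the tool pointing down it reaches from about 0.225 to 0.875 m from the base axis. Payload 3.4 kg.
Tool frame: the origin (TCP) lies at the very end of the fingers, on their centre line; the grasp point (between the pads) lies 19 mm behind it (manip.tcp_to_grasp is the distance from the TCP to the grasp point, in m); z points along the fingers, y is the line along which they close (so a half turn about z gives the same grasp; the last joint's range is limited). The gripper opens to 85 mm and grips with 20 to 120 N. Pads are 22 mm wide; open, the fingers measure 114 mm over their backs; the gripper's body (76 mm by 85 mm) begins 54 mm behind the grasp point. The pads swing forward as they close: fully open they stand 13 mm farther back than shut.
Start: joints at [-1.426, 0.276, 1.505, -0, 1.361, -0.121], TCP at [0.151, -0.555, 0.231] pointing down, gripper open.
Joint ranges: [-2.89, 2.89], [-0.75, 2.08], [0.22, 2.7], [-1.18, 4.32], [0.11, 2.71], [-2.7, 2.7]. Speed limits (rad/s): [2.57, 2.57, 3.14, 3.14, 3.14, 3.14].

### API

Orientations are given as a unit quaternion [w, x, y, z].
In Python, from rig import status, get_image, job, manip gives the robot as it stands.
- The arm moves only by the tool apply_moves, never from a script. Its arguments are lists of equal length, an entry for each row: "xyz": the shift along the tool's x, y, z each as a share of 0.3 m, from -1 to 1, a list of three; "rot": the turn, a rotation vector about the tool's x, y, z each as a share of 60 degrees, from -1 to 1, a list of three; "hand": the opening, from -1 (shut) to 1 (fully open). A call has 1 to 8 rows; each row shifts and turns the commanded pose from where the row before left it, along the tool's axes as they then stand; what a row does not reach is not made up. A row lasts 1/8 s, in which the tool goes at most 62.5 mm and 10.7 degrees, less where a joint would pass 70% of its speed; a pose out of reach is approached as far as the arm can. A call with a number of a shift or a turn outside -1 to 1 is refused whole. A call with a gripper value outside its range is refused whole. The fingers move at their own pace and stop on an object; "force" is the grip in N (left out, the last holds). Time passes only in rows, so rows that do not move let the fingers close. It gives the time, the measured TCP pose, the force, the opening and the grip force at its end, in the units of the state.
- status.get_state(): the state, without advancing time (a new reading comes with each control period).
- get_image(name): name is "scene" or "top" or "wrist"; returns a dict with "pixels" (384x512x3 uint8, red, green, blue), "fovy" (degrees; the focal length in pixels is half the picture's height over the tangent of half this angle, whatever the lens; pixels are square), "cx", "cy" (the principal point, pixels), "origin" and "orientation" of the camera in the world; the wrist camera has in their place "tool_from_camera" (4x4, takes a point from camera to tool coordinates, whose origin is the TCP and whose axes are the flange's). Camera axes: x right, y down, z forward; pixel columns grow to the right and rows downward; lengths in m; the calibration is good to about 2 mm. A picture is of the moment at which its call begins: read the wrist's pose just before it. There is no depth.
- job.sign_off(): hands the job in; it is judged then, once.
The state is a dict: "clock": time; "qpos": joint angles; "qd": joint speeds; "effort": joint torques, N m; "position": TCP position; "ee_rot": TCP orientation; "contact_force": force on the tool from outside, world axes, zero at the start; "moment": the same for the moment, N m; "width": finger opening in m; "gripper_force": force on a finger pad.
Only numpy, scipy, OpenCV 4.12 (cv2) and the standard library are available. Lean on these libraries where they do the work, as an engineer would, in place of code of your own. Each camera call takes 0.05 s, during which the arm holds its last target. There are 200 camera calls.

### The job

The parts are counted: lift the steel pot off the counting scale by its handle and, keeping it upright, set it down gently on the padded floor of the open grey case. Then close the red lid fully, and once it is shut swing the clamp with the yellow bar over fully down onto the lid. Leave the orange bins and the black kit box where they are.

Things in the scene. Friction and masses are not known exactly. Their poses are not given: they have to be found in the camera images.
- pot: open round steel pot with grey insert and small machined parts fixed in it, 90 mm across, 55 mm high at the rim; a rigid round handle bar (10 mm thick, aluminium) bridges it along the pot's own x axis, about 80 mm long, its centre line 80 mm above the underside (top of bar 85 mm); below the bar 25 mm are free down to the rim. About 0.45 kg. Origin: centre of the underside, z up.
- scale: grey counting scale, 200 (x) by 190 (y) mm, fixed; its steel pan, 160 by 170 mm and centred at x = +15 mm, is 60 mm above the bench; a flat display lies on its -x side. Origin: centre of the underside.
- case: grey open-topped case fixed to the bench, outside 150 (x) by 200 (y) by 115 mm high, walls 6 mm; padded blue floor 14 mm above the bench, inside 138 by 188 mm. Its front (with the clamp) is its own -x side, the lid hinge is along its far +x rim. Origin: centre of the underside, z up.
- lid (a joint): angle of the red lid in rad: 0 = shut, about 1.6 = standing upright. It stays at any angle (stiff hinge: about 2 to 4 N at the free edge). Hinge axis: along the case's y at case x = +81 mm, z = 115 mm. The lid is a plate reaching from 5 to 157 mm from the hinge, 204 mm wide, 10 mm thick, its top at z = 125 mm when shut.
- lid_edge (a point): middle of the free edge of the red lid, half way through its thickness; 157 mm from the hinge. Its x axis points from the free edge to the hinge, z out of the outer face. On the outer face, 75 mm from the hinge, is a low steel pull bar, 8 mm thick, 72 mm long, standing 20 mm proud.
- clamp (a joint): angle of the clamp in rad: 0 = fully down, lying flat over the shut lid; 1.6 = upright; about 1.9 = leaning outwards over the case's front. It stays at any angle (about 2 to 3 N at the bar). Axis: along the case's y at case x = -93 mm, z = 130 mm, y = 0. The arm is a steel strip 14 mm wide, 8 mm thick.
- clamp_bar (a point): centre of the yellow cross bar at the end of the clamp, 58 mm from the clamp's axis; the bar is round, 12 mm thick, 60 mm long along the case's y.
- bin_a: small orange bin with washers, 60 by 60 by 40 mm high, to be left alone. Origin: centre of the underside.
- bin_b: second small orange bin, the same, to be left alone.
- kit_box: closed black kit box with red and white stripe, 100 by 130 by 40 mm high, to be left alone. Origin: centre of the underside.
Things that resemble listed ones, but are neither listed nor needed, are in the scene too. Of the things like the pot, leave any that is green, purple or turquoise; of the rest the smaller one is meant.

How it is judged:
On the way, in this order (a step that is already met when the one before it is completed fails the run):
1. the pot stands on the case floor, let go, the lid still open (x of pot in the frame of case between -0.035 and 0.035 m and y of pot in the frame of case between -0.06 and 0.06 m and z of pot in the frame of case between 0.008 and 0.019 m and angle between pot's own z axis and vertical below 0.08 rad and linear speed of pot below 0.02 m/s and contact force between the fingers and pot below 0.1 N and value of joint lid above 0.5 rad), for 0.2 s.
2. the lid is shut (value of joint lid below 0.04 rad), for 0.1 s.
3. the clamp is down on the lid (value of joint lid below 0.04 rad and value of joint clamp below 0.09 rad), for 0.2 s.
At the end, for the whole second after the job is handed in: The pot stands upright (within 0.08 rad) and at rest on the floor of the case, the lid is shut (within 0.04 rad), the clamp is down (within 0.09 rad) (all of step 3 and x of pot in the frame of case between -0.035 and 0.035 m and y of pot in the frame of case between -0.06 and 0.06 m and z of pot in the frame of case between 0.008 and 0.019 m and angle between pot's own z axis and vertical below 0.08 rad and linear speed of pot below 0.02 m/s); the robot touches nothing.
It fails at once if the pot is tipped by more than 0.45 rad (angle between pot's own z axis and vertical above 0.45 rad).
It fails at once if the pot is dropped or thrown (faster than 0.45 m/s while out of the fingers) (linear speed of pot above 0.45 m/s and contact force between the fingers and pot below 0.1 N).
It fails at once if the clamp is swung over (below 0.9 rad) while the lid is still open (above 0.2 rad) (value of joint clamp below 0.9 rad and value of joint lid above 0.2 rad).
It fails at once if an orange bin or the kit box is moved by more than 20 mm (distance of any of bin_a, bin_b, kit_box from where it was at the start of the episode above 0.02 m).
It also fails if it takes over 69 s, if anything falls off the work surface, if the arm or the gripper's body presses on something with over 40 N, if the wrist force passes 120 N, or if a joint passes its speed limit or range.

## Working session

There is one attempt and no reset: what is moved stays moved. The work goes in short steps, Python scripts to look and compute and a tool call to move; the robot and the scene stay as the last step left them, time stands still between calls to the robot, and variables do not carry over. Pictures are saved under pics/ and viewed, at most 12 in all, crops included, and the job is handed in when it is done.

Besides the shell and the picture viewer there is one more tool, called after "Request:" as name(argument=value, ...), one argument or row to a line, values as JSON. apply_moves: Moves the arm, as the interface text tells. Its arguments: {"type":"object","properties":{"xyz":{"type":"array","items":{"type":"array","items":{"type":"number","minimum":-1,"maximum":1}}},"rot":{"type":"array","items":{"type":"array","items":{"type":"number","minimum":-1,"maximum":1}}},"hand":{"type":"array","items":{"type":"number"}},"force":{"type":"number"}},"required":["xyz","rot","hand"]}

```bash
mkdir -p pics; ls; cat > h.py <<'E'
import numpy as np, cv2
from rig import status, get_image, job, manip
from scipy.spatial.transform import Rotation as R
def q2R(q): return R.from_quat([q[1],q[2],q[3],q[0]]).as_matrix()
def cam(name):
    s=status.get_state(); im=get_image(name)
    f=im['pixels'].shape[0]/2/np.tan(np.radians(im['fovy'])/2)
    if name=='wrist':
        T=np.eye(4);T[:3,:3]=q2R(s['ee_rot']);T[:3,3]=s['position'];T=T@np.array(im['tool_from_camera'])
        o,M=T[:3,3],T[:3,:3]
    else:
        o=np.array(im['origin']);M=np.array(im['orientation']);M=q2R(M) if M.size==4 else M
    np.savez('cam_'+name,o=o,M=M,f=f,c=[im['cx'],im['cy']],p=im['pixels'])
    return im['pixels'][:,:,::-1]
def ray(name,u,v):
    d=np.load('cam_'+name+'.npz');r=d['M']@np.array([(u-d['c'][0])/d['f'],(v-d['c'][1])/d['f'],1]);return d['o'],r
def atz(name,u,v,z):
    o,r=ray(name,u,v);return o+r*(z-o[2])/r[2]
def proj(name,P):
    d=np.load('cam_'+name+'.npz');q=d['M'].T@(np.array(P)-d['o']);return q[:2]/q[2]*d['f']+d['c']
E
python3 - <<'E'
from h import *
for n in('scene','top'):
    cv2.imwrite(f'pics/{n}0.png',cv2.resize(cam(n),(800,600),interpolation=cv2.INTER_CUBIC))
    d=np.load(f'cam_{n}.npz');print(n,d['o'],d['M'].round(3).tolist(),d['f'],d['c'])
print(status.get_state(), manip.tcp_to_grasp)
E
```

```text
pics
scene [1.25302661 0.07971142 0.89329946] [[0.016, 0.736, -0.676], [1.0, -0.021, -0.0], [-0.015, -0.676, -0.737]] 368.0215564798499 [257.91143499 192.78426521]
top [0.43459211 0.06701815 1.21432425] [[0.013, -0.994, 0.112], [-1.0, -0.012, 0.011], [-0.009, -0.112, -0.994]] 449.56367514670075 [250.69592625 200.23288618]
{'clock': 0.1, 'qpos': array([-1.42599175e+00,  2.76522164e-01,  1.50596218e+00, -3.40673515e-05,
        1.36067618e+00, -1.21016641e-01]), 'qd': array([ 4.04957770e-05, -1.66180399e-03, -1.73092953e-03, -2.44844452e-03,
        1.40880177e-03, -5.60557776e-05]), 'effort': array([ 1.26511568e-03, -4.17702520e+01, -2.46405619e+01, -2.20563807e-04,
        5.79141531e-03,  9.59101492e-07]), 'position': array([ 0.15096309, -0.55437144,  0.23054934]), 'ee_rot': array([-7.83677195e-04,  9.91179603e-01,  1.32523131e-01, -2.59788934e-05]), 'contact_force': array([-0.00345001, -0.58001023, -0.82885957]), 'moment': array([ 5.40372442e-05,  2.11482141e-03, -3.32257807e-02]), 'gripper_force': 0.0, 'width': 0.08514998010576257} 0.0187
```

View pics/scene0.png

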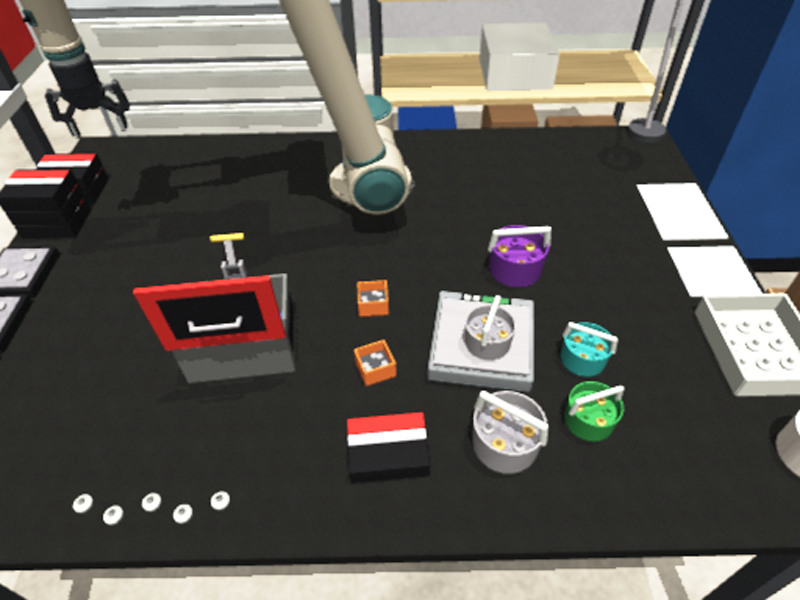

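View pics/top0.png

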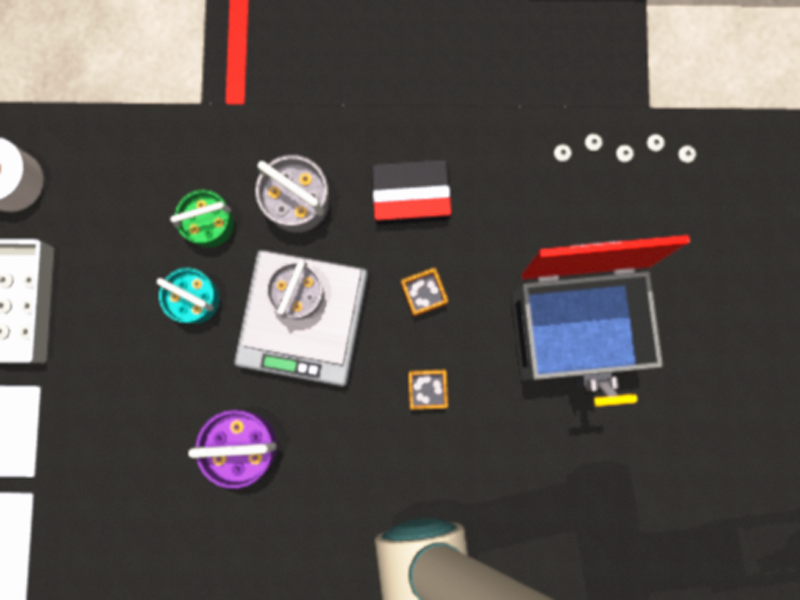

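Scene picture (800x600): the small grey pot is on the scale at (490,330), the case with the red lid up is at (225,330), and the yellow bar is at (227,237). In the top picture the same things are at pot (298,288), case (593,325) and bar (615,400).
Things like the pot in the top picture: small grey on the scale (298,288), larger grey (292,193), green (203,218), turquoise (188,296), purple (235,450). I choose the small grey one on the scale, and check it in close crops.

```bash
python3 - <<'E'
import cv2,numpy as np
t=np.load('cam_top.npz')['p'][:,:,::-1]
a=cv2.resize(t[150:260,140:250],(400,400),interpolation=cv2.INTER_CUBIC) # scale 3.636
b=cv2.resize(t[150:270,330:450],(400,400),interpolation=cv2.INTER_CUBIC) # 3.333
for im,x0,y0,s in((a,140,150,400/110),(b,330,150,400/120)):
    for k in range(0,120,10):
        p=int(k*s); cv2.line(im,(p,0),(p,5 if k%50 else 12),(0,255,255),1);cv2.line(im,(0,p),(5 if k%50 else 12,p),(0,255,255),1)
cv2.imwrite('pics/c1.png',np.hstack([a,b]))
E
```

```text
(no output)
```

View pics/c1.png

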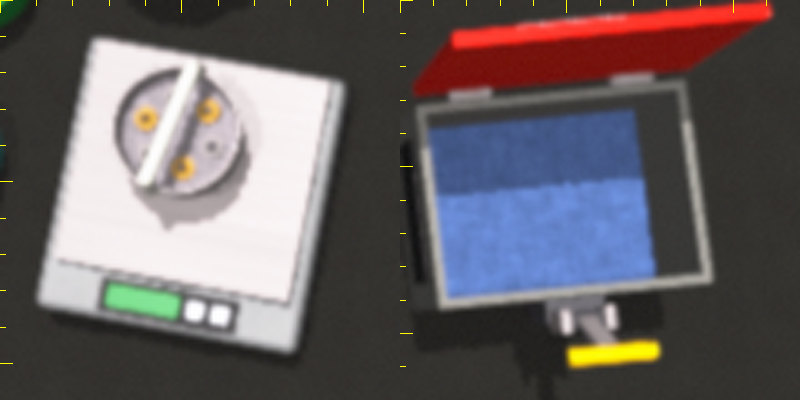

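The left crop shows a small plain grey pot with its handle ends at (195,65) and (145,182), confirming the choice. The right crop shows the case rim corners at (418,105), (685,85), (712,278) and (440,305), and the bar from (570,357) to (658,350).

```bash
python3 - <<'E'
from h import *
A=lambda x,y,z:atz('top',140+x/400*110-.5,150+y/400*110-.5,z)
B=lambda x,y,z:atz('top',330+(x-400)/400*120-.5,150+y/400*120-.5,z)
h=[A(195,65,.143),A(145,182,.143)];print('handle',h,(h[0]+h[1])/2,np.linalg.norm(h[0]-h[1]),'rim',A(180,131,.115))
v=h[0]-h[1];print('handle angle',np.arctan2(v[1],v[0]))
c=[B(*p,.115) for p in((418,105),(685,85),(712,278),(440,305))]
TL,TR,BR,BL=c;print('case',np.array(c).round(4).tolist(),'ctr',sum(c)/4,[np.linalg.norm(a-b) for a,b in((TL,TR),(BL,BR),(TL,BL),(TR,BR))])
ex=(TL-BL)+(TR-BR);ex/=np.linalg.norm(ex);ey=(TL-TR)+(BL-BR);print('yaw x',np.arctan2(ex[1],ex[0]),'yaw y',np.arctan2(-ey[0],ey[1]))
print('bar',B(570,357,.185),B(658,350,.185))
for n,p,z in(('binA',(425,292),.04),('binB',(428,390),.04),('kit',(412,190),.04)):print(n,atz('top',p[0]*.64,p[1]*.64,z))
# scene check
for P in h: print(proj('scene',P)/.64)
for p in c: print(proj('scene',p)/.64)
E
```

```text
handle [array([0.63347192, 0.21902651, 0.143     ]), array([0.55468784, 0.2499346 , 0.143     ])] [0.59407988 0.23448055 0.143     ] 0.08463003223147483 rim [0.59301723 0.23195815 0.115     ]
handle angle -0.3738629041368029
case [[0.6086, -0.1283, 0.115], [0.6259, -0.3258, 0.115], [0.4834, -0.3415, 0.115], [0.4612, -0.1432, 0.115]] ctr [ 0.5447676  -0.23469303  0.115     ] [np.float64(0.19820766215853827), np.float64(0.1995138353456789), np.float64(0.14810447837265514), np.float64(0.14330807192530118)]
yaw x 0.10514402603354119 yaw y 0.0994922024747034
bar [ 0.42544526 -0.21769349  0.185     ] [ 0.43096399 -0.27744361  0.185     ]
binA [0.60281489 0.02400757 0.04      ]
binB [0.43851447 0.01772698 0.04      ]
kit [0.77925008 0.04769914 0.04      ]
[486.19128961 329.73365198]
[498.51128162 295.33145125]
[285.237808  333.2559129]
[170.22345408 343.41184007]
[181.30185012 284.73364634]
[286.91202524 274.27270804]
```

```bash
cat >> h.py <<'E'
from scipy.spatial.transform import Slerp
def down(a): return R.from_euler('z',a)*R.from_euler('x',np.pi)
CASE=np.array([.545,-.235,0.]);YAW=.10
def case(x,y,z): return CASE+R.from_euler('z',YAW).apply([x,y,z])
def cur():
    s=status.get_state();return np.array(s['position']),R.from_matrix(q2R(s['ee_rot']))
def plan(segs):
    "segs: (xyz, Rotation, rows)"
    p,r=cur();X=[];W=[]
    for P,Q,n in segs:
        P=np.array(P);dp=(P-p)/n;w=(r.inv()*Q).as_rotvec()/n
        for i in range(n):
            ri=r*R.from_rotvec(w*i);X.append((ri.inv().apply(dp)/.3).round(3).tolist());W.append((w/np.radians(60)).round(3).tolist())
        p,r=P,Q
    for i in range(0,len(X),8):print('xyz',X[i:i+8],'\nrot',W[i:i+8],len(X[i:i+8]))
E
python3 - <<'E'
from h import *
plan([((.30,-.15,.30),down(1.6),9),((.594,.234,.25),down(-.374+np.pi),10)])
E
```

```text
xyz [[0.093, -0.13, -0.026], [0.111, -0.115, -0.026], [0.127, -0.097, -0.026], [0.14, -0.078, -0.026], [0.149, -0.056, -0.026], [0.156, -0.033, -0.026], [0.159, -0.01, -0.026], [0.159, 0.014, -0.026]] 
rot [[-0.0, -0.0, -0.142], [-0.0, -0.0, -0.142], [-0.0, -0.0, -0.142], [-0.0, -0.0, -0.142], [-0.0, -0.0, -0.142], [-0.0, -0.0, -0.142], [-0.0, -0.0, -0.142], [-0.0, -0.0, -0.142]] 8
xyz [[0.155, 0.037, -0.026], [0.125, 0.102, 0.017], [0.112, 0.116, 0.017], [0.098, 0.128, 0.017], [0.083, 0.138, 0.017], [0.066, 0.147, 0.017], [0.048, 0.154, 0.017], [0.03, 0.158, 0.017]] 
rot [[-0.0, -0.0, -0.142], [0.0, 0.0, -0.111], [0.0, 0.0, -0.111], [0.0, 0.0, -0.111], [0.0, 0.0, -0.111], [0.0, 0.0, -0.111], [0.0, 0.0, -0.111], [0.0, 0.0, -0.111]] 8
xyz [[0.011, 0.161, 0.017], [-0.007, 0.161, 0.017], [-0.026, 0.159, 0.017]] 
rot [[0.0, 0.0, -0.111], [0.0, 0.0, -0.111], [0.0, 0.0, -0.111]] 3
```

Request:
apply_moves(
  xyz=[
    [0.093,-0.13,-0.026],
    [0.111,-0.115,-0.026],
    [0.127,-0.097,-0.026],
    [0.14,-0.078,-0.026],
    [0.149,-0.056,-0.026],
    [0.156,-0.033,-0.026],
    [0.159,-0.01,-0.026],
    [0.159,0.014,-0.026],
  ],
  rot=[
    [0,0,-0.142],
    [0,0,-0.142],
    [0,0,-0.142],
    [0,0,-0.142],
    [0,0,-0.142],
    [0,0,-0.142],
    [0,0,-0.142],
    [0,0,-0.142],
  ],
  hand=[1,1,1,1,1,1,1,1],
)

```text
clock: 1.1
position: [0.2834, -0.1936, 0.2937]
ee_rot: [0.0, 0.745, 0.667, 0.0]
contact_force: [0.8, -0.6, -0.7]
width: 0.0853
gripper_force: 0.0
```

Request:
apply_moves(
  xyz=[
    [0.155,0.037,-0.026],
    [0.125,0.102,0.017],
    [0.112,0.116,0.017],
    [0.098,0.128,0.017],
    [0.083,0.138,0.017],
    [0.066,0.147,0.017],
    [0.048,0.154,0.017],
    [0.03,0.158,0.017],
  ],
  rot=[
    [0,0,-0.142],
    [0,0,-0.111],
    [0,0,-0.111],
    [0,0,-0.111],
    [0,0,-0.111],
    [0,0,-0.111],
    [0,0,-0.111],
    [0,0,-0.111],
  ],
  hand=[1,1,1,1,1,1,1,1],
)

```text
clock: 2.1
position: [0.5055, 0.1203, 0.2652]
ee_rot: [-0.0, 0.352, 0.936, -0.0]
contact_force: [1.0, 0.0, 0.9]
width: 0.0854
gripper_force: 0.0
```

Request:
apply_moves(
  xyz=[
    [0.011,0.161,0.017],
    [-0.007,0.161,0.017],
    [-0.026,0.159,0.017],
    [0,0,0],
  ],
  rot=[
    [0,0,-0.111],
    [0,0,-0.111],
    [0,0,-0.111],
    [0,0,0],
  ],
  hand=[1,1,1,1],
)

```text
clock: 2.6
position: [0.5941, 0.2364, 0.2481]
ee_rot: [-0.001, 0.185, 0.983, -0.0]
contact_force: [-0.2, -0.4, -0.2]
width: 0.0852
gripper_force: 0.0
```

```bash
python3 - <<'E'
from h import *
p,r=cur();print(p,r.as_euler('ZYX'))
w=cam('wrist');cv2.imwrite('pics/w1.png',w)
for P in((.6335,.219,.14),(.5547,.2499,.14),(.594,.2344,.14)):print(proj('wrist',P))
plan([((.594,.234,.135),down(-.374+np.pi),4)])
E
```

```text
[0.59410412 0.23642861 0.24809756] [ 2.76920542e+00 -2.17374849e-03 -3.14079729e+00]
[252.14530447 230.26902817]
[251.97337456 144.19964166]
[251.97507424 189.20736348]
xyz [[-0.001, -0.0, 0.095], [-0.001, -0.0, 0.095], [-0.001, -0.0, 0.095], [-0.001, -0.0, 0.095]] 
rot [[-0.001, -0.001, -0.0], [-0.001, -0.001, -0.0], [-0.001, -0.001, -0.0], [-0.001, -0.001, -0.0]] 4
```

View pics/w1.png

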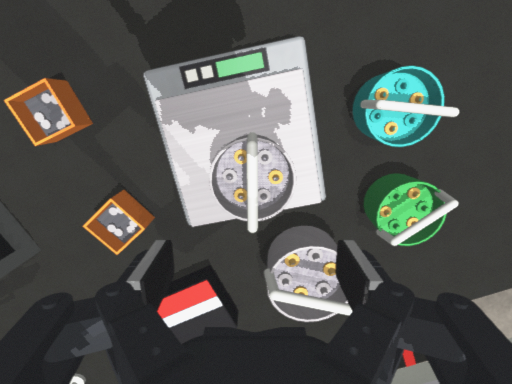

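The wrist picture shows the handle of the small pot from (252,140) to (252,230), which is where my prediction puts it. I go down and grip.

Request:
apply_moves(
  xyz=[
    [0,0,0.12],
    [0,0,0.12],
    [0,0,0.1],
    [0,0,0.08],
    [0,0,0],
  ],
  rot=[
    [0,0,0],
    [0,0,0],
    [0,0,0],
    [0,0,0],
    [0,0,0],
  ],
  hand=[0.6,0.4,0.2,0,0],
  force=60,
)

```text
clock: 3.28
position: [0.5908, 0.2324, 0.1229]
ee_rot: [-0.002, 0.187, 0.982, -0.001]
contact_force: [0.6, 0.0, 0.7]
width: 0.0433
gripper_force: 0.0
```

Request:
apply_moves(
  xyz=[
    [0,0,0],
    [0,0,0],
    [0,0,0],
    [0,0,0],
    [0,0,0],
    [0,0,0],
  ],
  rot=[
    [0,0,0],
    [0,0,0],
    [0,0,0],
    [0,0,0],
    [0,0,0],
    [0,0,0],
  ],
  hand=[-0.4,-0.7,-1,-1,-1,-1],
  force=60,
)

```text
clock: 4.03
position: [0.5939, 0.234, 0.1262]
ee_rot: [0.001, 0.186, 0.982, 0.0]
contact_force: [-0.5, -0.7, 6.6]
width: 0.0075
gripper_force: 58.8
```

Request:
apply_moves(
  xyz=[
    [0,0,-0.03],
    [0,0,-0.05],
    [0,0,-0.05],
    [0,0,0],
  ],
  rot=[
    [0,0,0],
    [0,0,0],
    [0,0,0],
    [0,0,0],
  ],
  hand=[-1,-1,-1,-1],
  force=60,
)

```text
clock: 4.53
position: [0.5944, 0.2344, 0.1654]
ee_rot: [0.002, 0.186, 0.982, 0.001]
contact_force: [1.4, 0.4, -6.3]
width: 0.0076
gripper_force: 58.8
```

```bash
python3 - <<'E'
from h import *
s=status.get_state();print(s['position'],s['contact_force'],s['moment'],s['width'],s['gripper_force'])
w=cam('wrist')[100:384,130:390];sc=cam('scene')[150:260,240:400]
cv2.imwrite('pics/w2.png',np.hstack([cv2.resize(w,(400,437)),cv2.resize(sc,(400,275)).copy() if 0 else cv2.copyMakeBorder(cv2.resize(sc,(400,275)),0,162,0,0,0)]))
E
```

```text
[0.59437621 0.23442377 0.16537743] [ 1.39842513  0.36317302 -6.30222123] [-0.00030311 -0.05750193 -0.02766256] 0.007638515941408072 58.76019358634949
```

View pics/w2.png

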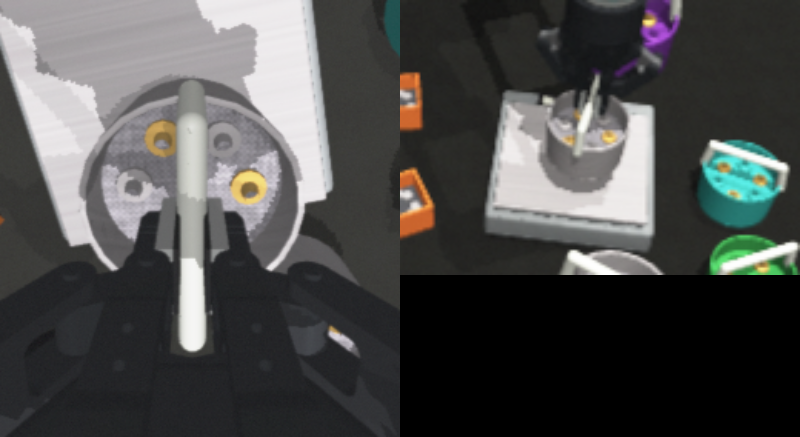

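The pot is held by the middle of its bar, hanging level (left crop, bar from (192,85) to (192,345)). Next is the carry, high and smooth.

```bash
python3 - <<'E'
from h import *
D=down(-.374+np.pi);p,_=cur();t=case(-.015,0,0);print(t)
up=p+[0,0,.07];g=np.array([*t[:2],up[2]]);L=lambda f:up+(g-up)*f
plan([(up,D,4),(L(.03),D,1),(L(.09),D,1),(L(.91),D,12),(L(.97),D,1),(g,D,1)])
E
```

```text
[ 0.53007494 -0.2364975   0.        ]
xyz [[-0.0, 0.0, -0.058], [-0.0, 0.0, -0.058], [-0.0, 0.0, -0.058], [-0.0, 0.0, -0.058], [-0.011, -0.046, -0.0], [-0.023, -0.092, -0.0], [-0.026, -0.105, -0.0], [-0.026, -0.105, -0.0]] 
rot [[0.0, 0.0, -0.0], [0.0, 0.0, -0.0], [0.0, 0.0, -0.0], [0.0, 0.0, -0.0], [0.0, 0.0, 0.0], [0.0, 0.0, 0.0], [0.0, 0.0, 0.0], [0.0, 0.0, 0.0]] 8
xyz [[-0.026, -0.105, -0.0], [-0.026, -0.105, -0.0], [-0.026, -0.105, -0.0], [-0.026, -0.105, -0.0], [-0.026, -0.105, -0.0], [-0.026, -0.105, -0.0], [-0.026, -0.105, -0.0], [-0.026, -0.105, -0.0]] 
rot [[0.0, 0.0, 0.0], [0.0, 0.0, 0.0], [0.0, 0.0, 0.0], [0.0, 0.0, 0.0], [0.0, 0.0, 0.0], [0.0, 0.0, 0.0], [0.0, 0.0, 0.0], [0.0, 0.0, 0.0]] 8
xyz [[-0.026, -0.105, -0.0], [-0.026, -0.105, -0.0], [-0.023, -0.092, -0.0], [-0.011, -0.046, -0.0]] 
rot [[0.0, 0.0, 0.0], [0.0, 0.0, 0.0], [0.0, 0.0, 0.0], [0.0, 0.0, 0.0]] 4
```

Request:
apply_moves(
  xyz=[
    [0,0,-0.058],
    [0,0,-0.058],
    [0,0,-0.058],
    [0,0,-0.058],
    [-0.011,-0.046,0],
    [-0.023,-0.092,0],
    [-0.026,-0.105,0],
    [-0.026,-0.105,0],
  ],
  rot=[
    [0,0,0],
    [0,0,0],
    [0,0,0],
    [0,0,0],
    [0,0,0],
    [0,0,0],
    [0,0,0],
    [0,0,0],
  ],
  hand=[-1,-1,-1,-1,-1,-1,-1,-1],
)

```text
clock: 5.62
position: [0.5774, 0.1254, 0.2314]
ee_rot: [-0.001, 0.186, 0.982, -0.001]
contact_force: [-0.3, -0.2, -6.7]
width: 0.0077
gripper_force: 58.8
```

Request:
apply_moves(
  xyz=[
    [-0.026,-0.105,0],
    [-0.026,-0.105,0],
    [-0.026,-0.105,0],
    [-0.026,-0.105,0],
    [-0.026,-0.105,0],
    [-0.026,-0.105,0],
    [-0.026,-0.105,0],
    [-0.026,-0.105,0],
  ],
  rot=[
    [0,0,0],
    [0,0,0],
    [0,0,0],
    [0,0,0],
    [0,0,0],
    [0,0,0],
    [0,0,0],
    [0,0,0],
  ],
  hand=[-1,-1,-1,-1,-1,-1,-1,-1],
)

```text
clock: 6.62
position: [0.5428, -0.1315, 0.2316]
ee_rot: [-0.001, 0.187, 0.982, -0.0]
contact_force: [0.7, -0.7, -6.3]
width: 0.0078
gripper_force: 58.8
```

Request:
apply_moves(
  xyz=[
    [-0.026,-0.105,0],
    [-0.026,-0.105,0],
    [-0.023,-0.092,0],
    [-0.011,-0.046,0],
    [0,0,0],
    [0,0,0],
  ],
  rot=[
    [0,0,0],
    [0,0,0],
    [0,0,0],
    [0,0,0],
    [0,0,0],
    [0,0,0],
  ],
  hand=[-1,-1,-1,-1,-1,-1],
)

```text
clock: 7.38
position: [0.5301, -0.2353, 0.2327]
ee_rot: [-0.0, 0.186, 0.982, 0.001]
contact_force: [-0.3, 1.0, -6.6]
width: 0.0076
gripper_force: 58.8
```

```bash
python3 - <<'E'
from h import *
p,_=cur();s=status.get_state();print(p,s['contact_force'],s['width'],s['gripper_force'])
d=R.from_euler('z',-YAW).apply(p-CASE);print('in case',d)
t=cam('top')[140:280,310:470];c=cam('scene')[120:270,70:220]
cv2.imwrite('pics/t3.png',np.hstack([cv2.resize(t,(400,350)),cv2.resize(c,(350,350))]))
E
```

```text
[ 0.53008633 -0.2353274   0.23273694] [-0.28617938  1.01316772 -6.63046682] 0.007591233860273071 58.80812644958496
in case [-0.01487185  0.00116312  0.23273694]
```

View pics/t3.png

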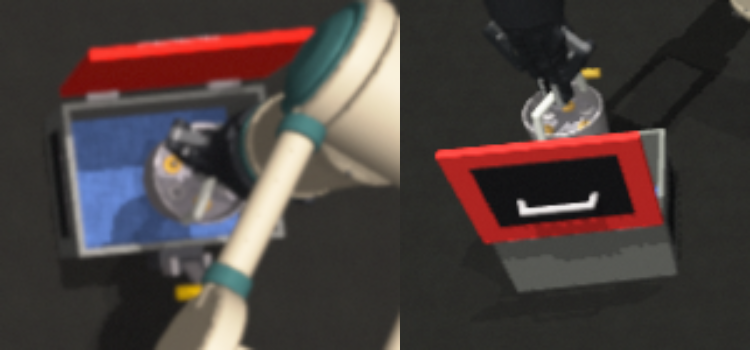

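The pot hangs upright over the case, with its rim at about (190,170) in the top crop, clear of the walls and the lid. I lower it in stages.

Request:
apply_moves(
  xyz=[
    [0,0,0.05],
    [0,0,0.08],
    [0,0,0.08],
    [0,0,0.08],
    [0,0,0.08],
    [0,0,0.06],
    [0,0,0.03],
    [0,0,0],
  ],
  rot=[
    [0,0,0],
    [0,0,0],
    [0,0,0],
    [0,0,0],
    [0,0,0],
    [0,0,0],
    [0,0,0],
    [0,0,0],
  ],
  hand=[-1,-1,-1,-1,-1,-1,-1,-1],
)

```text
clock: 8.48
position: [0.53, -0.2359, 0.0942]
ee_rot: [-0.001, 0.186, 0.983, 0.0]
contact_force: [-0.1, 0.2, -6.6]
width: 0.0078
gripper_force: 58.8
```

Request:
apply_moves(
  xyz=[
    [0,0,0.012],
    [0,0,0.01],
    [0,0,0],
  ],
  rot=[
    [0,0,0],
    [0,0,0],
    [0,0,0],
  ],
  hand=[-1,-1,-1],
)

```text
clock: 8.85
position: [0.5303, -0.2365, 0.0886]
ee_rot: [0.0, 0.186, 0.982, -0.0]
contact_force: [-0.7, 0.4, -6.3]
width: 0.0076
gripper_force: 58.8
```

Request:
apply_moves(
  xyz=[
    [0,0,0.008],
    [0,0,0.008],
    [0,0,0],
  ],
  rot=[
    [0,0,0],
    [0,0,0],
    [0,0,0],
  ],
  hand=[-1,-1,-1],
)

```text
clock: 9.22
position: [0.5302, -0.2364, 0.0834]
ee_rot: [-0.0, 0.186, 0.982, 0.0]
contact_force: [-0.1, -0.3, -5.7]
width: 0.0077
gripper_force: 58.8
```

Request:
apply_moves(
  xyz=[
    [0,0,0.005],
    [0,0,0.005],
    [0,0,0],
  ],
  rot=[
    [0,0,0],
    [0,0,0],
    [0,0,0],
  ],
  hand=[-1,-1,-1],
)

```text
clock: 9.6
position: [0.5303, -0.2365, 0.0806]
ee_rot: [-0.0, 0.186, 0.982, -0.0]
contact_force: [0.3, 0.1, -7.3]
width: 0.0077
gripper_force: 58.9
```

Request:
apply_moves(
  xyz=[
    [0,0,0.005],
    [0,0,0],
  ],
  rot=[
    [0,0,0],
    [0,0,0],
  ],
  hand=[-1,-1],
)

```text
clock: 9.85
position: [0.5301, -0.2368, 0.0803]
ee_rot: [0.0, 0.186, 0.982, -0.0]
contact_force: [-3.4, -0.1, 3.5]
width: 0.0075
gripper_force: 59.9
```

Request:
apply_moves(
  xyz=[
    [0,0,0.005],
    [0,0,0],
  ],
  rot=[
    [0,0,0],
    [0,0,0],
  ],
  hand=[-1,-1],
)

```text
clock: 10.1
position: [0.5301, -0.2369, 0.0802]
ee_rot: [0.0, 0.186, 0.982, -0.001]
contact_force: [-6.3, 0.8, 12.0]
width: 0.0075
gripper_force: 61.0
```

It is on the floor. I release and go straight up.

Request:
apply_moves(
  xyz=[
    [0,0,-0.004],
    [0,0,0],
    [0,0,0],
    [0,0,0],
    [0,0,0],
    [0,0,0],
  ],
  rot=[
    [0,0,0],
    [0,0,0],
    [0,0,0],
    [0,0,0],
    [0,0,0],
    [0,0,0],
  ],
  hand=[-1,-0.6,-0.4,-0.1,0,0],
)

```text
clock: 10.85
position: [0.5305, -0.2365, 0.0788]
ee_rot: [0.0, 0.186, 0.982, -0.0]
contact_force: [-0.2, 0.1, 0.3]
width: 0.0425
gripper_force: 0.0
```

Request:
apply_moves(
  xyz=[
    [0,0,-0.03],
    [0,0,-0.06],
    [0,0,-0.13],
    [0,0,-0.16],
    [0,0,-0.16],
    [0,0,-0.16],
    [0,0,-0.1],
    [0,0,0],
  ],
  rot=[
    [0,0,0],
    [0,0,0],
    [0,0,0],
    [0,0,0],
    [0,0,0],
    [0,0,0],
    [0,0,0],
    [0,0,0],
  ],
  hand=[0,0,0,0,0,0,0,0],
)

```text
clock: 11.85
position: [0.5314, -0.2371, 0.3224]
ee_rot: [0.003, 0.186, 0.982, -0.001]
contact_force: [-0.2, 0.7, 0.4]
width: 0.0426
gripper_force: 0.0
```

```bash
python3 - <<'E'
from h import *
p,_=cur();s=status.get_state();print(p,s['contact_force'],s['width'])
w=cam('wrist');c=cam('scene')[120:270,70:220]
for P in (case(-.015,0,.094),case(-.015,0,.014)):print(proj('wrist',P))
# lid angle hypotheses in scene crop px
for th in(1.4,1.5,1.6,1.7,1.8,1.9):
    print(th,[((proj('scene',case(.081-.157*np.cos(th)+.005*np.sin(th)*0,y,.115+.157*np.sin(th)))-[70,120])*2.667).round(0).tolist() for y in(-.102,.102)])
for cl in(1.7,1.8,1.9,2.0):
    print(cl,[((proj('scene',case(-.093+.058*np.cos(cl),y,.13+.058*np.sin(cl)))-[70,120])*2.667).round(0).tolist() for y in(-.03,.03)])
cv2.imwrite('pics/w4.png',np.hstack([w[:,:400],cv2.resize(c,(400,400))[:384]]))
E
```

```text
[ 0.53141439 -0.23707359  0.3223928 ] [-0.15555296  0.71959701  0.35259584] 0.0425591480357248
[254.13412773 159.93390093]
[254.13986102 149.87103682]
1.4 [[50.0, 146.0], [275.0, 126.0]]
1.5 [[46.0, 157.0], [274.0, 136.0]]
1.6 [[42.0, 169.0], [274.0, 148.0]]
1.7 [[39.0, 183.0], [273.0, 161.0]]
1.8 [[37.0, 198.0], [273.0, 176.0]]
1.9 [[35.0, 214.0], [273.0, 192.0]]
1.7 [[172.0, 95.0], [228.0, 90.0]]
1.8 [[173.0, 92.0], [229.0, 87.0]]
1.9 [[174.0, 90.0], [229.0, 85.0]]
2.0 [[175.0, 88.0], [230.0, 83.0]]
```

View pics/w4.png

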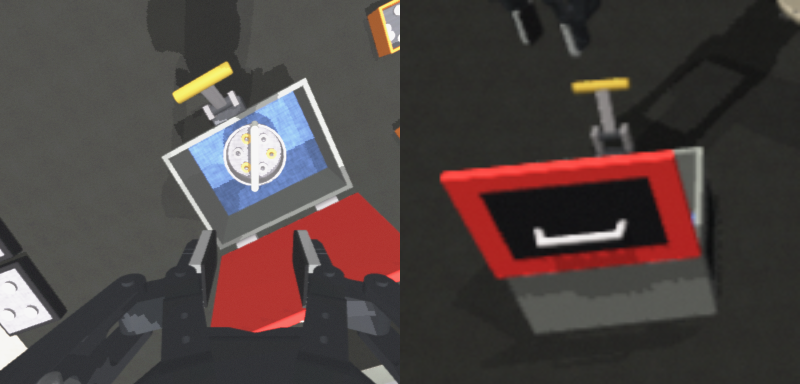

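The pot stands upright in the case (wrist picture, rim at about (255,155)). The lid's free edge in the scene crop matches about 1.62 rad, and the clamp bar matches about 1.9 rad. I shut the fingers, go behind the lid and push it over.

```bash
cat >> h.py <<'E'
def lidpt(th,gap=0,r=.125,w=.011,y=.05): return case(.081-r*np.cos(th)+(.010+gap)*np.sin(th)+w,y,.115+r*np.sin(th)+(.010+gap)*np.cos(th))
E
python3 - <<'E'
from h import *
D=down(.1+np.pi)
b=lidpt(1.62,.02);a1=b.copy();a1[2]=.33
print(a1,b)
plan([(a1,D,5),(b,D,3)])
E
```

```text
[ 0.66747997 -0.17245997  0.33      ] [ 0.66747997 -0.17245997  0.2383732 ]
xyz [[-0.07, 0.073, -0.008], [-0.076, 0.066, -0.008], [-0.082, 0.059, -0.008], [-0.087, 0.051, -0.008], [-0.092, 0.042, -0.008], [0.0, -0.0, 0.102], [0.0, -0.0, 0.102], [0.0, -0.0, 0.102]] 
rot [[0.0, -0.0, -0.091], [0.0, -0.0, -0.091], [0.0, -0.0, -0.091], [0.0, -0.0, -0.091], [0.0, -0.0, -0.091], [0.0, 0.0, 0.0], [0.0, 0.0, 0.0], [0.0, 0.0, 0.0]] 8
```

Request:
apply_moves(
  xyz=[
    [-0.07,0.073,-0.008],
    [-0.076,0.066,-0.008],
    [-0.082,0.059,-0.008],
    [-0.087,0.051,-0.008],
    [-0.092,0.042,-0.008],
    [0,0,0],
  ],
  rot=[
    [0,0,-0.091],
    [0,0,-0.091],
    [0,0,-0.091],
    [0,0,-0.091],
    [0,0,-0.091],
    [0,0,0],
  ],
  hand=[-1,-1,-1,-1,-1,-1],
)

```text
clock: 12.7
position: [0.6685, -0.1712, 0.3276]
ee_rot: [-0.002, -0.052, 0.999, 0.001]
contact_force: [0.2, -0.5, -0.3]
width: 0.0
gripper_force: 0.0
```

Request:
apply_moves(
  xyz=[
    [0,0,0.102],
    [0,0,0.102],
    [0,0,0.102],
    [0,0,0],
  ],
  rot=[
    [0,0,0],
    [0,0,0],
    [0,0,0],
    [0,0,0],
  ],
  hand=[-1,-1,-1,-1],
)

```text
clock: 13.2
position: [0.6646, -0.1722, 0.2351]
ee_rot: [-0.004, -0.05, 0.999, 0.002]
contact_force: [-0.4, -0.1, -0.4]
width: 0.0001
gripper_force: 0.0
```

```bash
python3 - <<'E'
from h import *
D=down(.1+np.pi);p,r=cur();s=status.get_state();print(p,s['contact_force'],s['width'],r.as_euler('ZYX'))
plan([(lidpt(t,-.001),D,2 if t==1.6 else 1) for t in(1.6,1.5,1.4,1.3,1.2,1.1,1.0,.9,.8,.7,.6,.5,.4,.3,.25)])
E
```

```text
[ 0.6645793  -0.17223055  0.23506318] [-0.3873352  -0.14404987 -0.35192636] 0.00010699620482327918 [-3.04143454 -0.00831975  3.13815569]
xyz [[0.034, -0.001, -0.007], [0.034, -0.001, -0.008], [0.042, 0.0, -0.002], [0.042, 0.0, 0.002], [0.041, -0.0, 0.006], [0.04, 0.0, 0.01], [0.039, 0.0, 0.014], [0.038, -0.0, 0.018]] 
rot [[0.002, -0.004, 0.0], [0.002, -0.004, 0.0], [0.0, 0.0, 0.0], [0.0, 0.0, 0.0], [0.0, 0.0, 0.0], [0.0, 0.0, 0.0], [0.0, 0.0, 0.0], [0.0, 0.0, 0.0]] 8
xyz [[0.036, -0.0, 0.022], [0.033, -0.0, 0.025], [0.031, -0.0, 0.028], [0.028, 0.0, 0.031], [0.024, -0.0, 0.034], [0.021, 0.0, 0.036], [0.017, -0.0, 0.038], [0.007, 0.0, 0.02]] 
rot [[0.0, 0.0, 0.0], [0.0, 0.0, 0.0], [0.0, 0.0, 0.0], [0.0, 0.0, 0.0], [0.0, 0.0, 0.0], [0.0, 0.0, 0.0], [0.0, 0.0, 0.0], [0.0, 0.0, 0.0]] 8
```

Request:
apply_moves(
  xyz=[
    [0.034,0,-0.007],
    [0.034,0,-0.008],
    [0.042,0,-0.002],
    [0.042,0,0.002],
    [0.041,0,0.006],
    [0.04,0,0.01],
    [0.039,0,0.014],
    [0.038,0,0.018],
  ],
  rot=[
    [0,0,0],
    [0,0,0],
    [0,0,0],
    [0,0,0],
    [0,0,0],
    [0,0,0],
    [0,0,0],
    [0,0,0],
  ],
  hand=[-1,-1,-1,-1,-1,-1,-1,-1],
)

```text
clock: 14.2
position: [0.574, -0.182, 0.2287]
ee_rot: [-0.0, -0.051, 0.999, 0.0]
contact_force: [1.4, -1.2, 1.9]
width: 0.0001
gripper_force: 1.1
```

Request:
apply_moves(
  xyz=[
    [0.036,0,0.022],
    [0.033,0,0.025],
    [0.031,0,0.028],
    [0.028,0,0.031],
  ],
  rot=[
    [0,0,0],
    [0,0,0],
    [0,0,0],
    [0,0,0],
  ],
  hand=[-1,-1,-1,-1],
)

```text
clock: 14.7
position: [0.536, -0.1858, 0.1966]
ee_rot: [-0.0, -0.051, 0.999, 0.0]
contact_force: [0.2, 0.1, 2.3]
width: 0.0002
gripper_force: 0.8
```

```bash
python3 - <<'E'
from h import *
D=down(.1+np.pi);p,r=cur();s=status.get_state();print(p,lidpt(.6),s['contact_force'],R.from_euler('z',-YAW).apply(p-CASE))
cv2.imwrite('pics/s5.png',cv2.resize(cam('scene')[100:270,50:240],(570,510)))
plan([(lidpt(t,-.001),D,1) for t in(.5,.4,.3,.2,.1,.03)])
E
```

```text
[ 0.53601932 -0.18583088  0.1966302 ] [ 0.53451538 -0.18580092  0.19383367] [0.24947602 0.06192131 2.2981621 ] [-0.0040271   0.04982005  0.1966302 ]
xyz [[0.025, -0.001, 0.042], [0.021, 0.0, 0.036], [0.017, -0.0, 0.038], [0.013, -0.0, 0.04], [0.009, 0.0, 0.041], [0.004, 0.0, 0.029]] 
rot [[0.002, -0.004, 0.001], [0.0, 0.0, 0.0], [0.0, 0.0, 0.0], [0.0, 0.0, 0.0], [0.0, 0.0, 0.0], [0.0, 0.0, 0.0]] 6
```

View pics/s5.png

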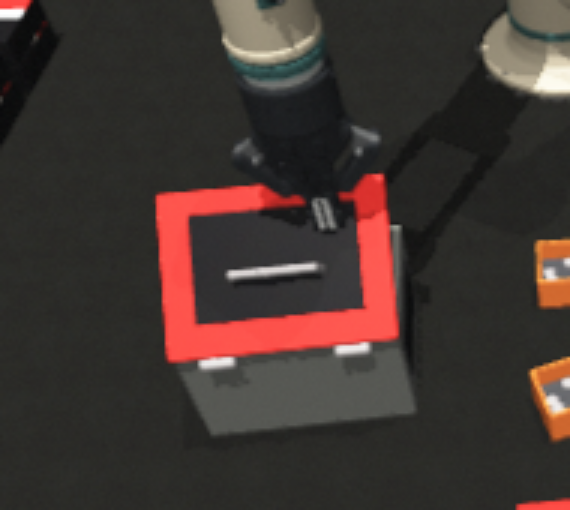

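The lid is about two thirds of the way down, with the fingers on its outer face at (325,215). I carry on pushing.

Request:
apply_moves(
  xyz=[
    [0.025,0,0.042],
    [0.021,0,0.036],
    [0.017,0,0.038],
    [0.013,0,0.04],
    [0.009,0,0.041],
    [0.004,0,0.026],
    [0,0,0],
  ],
  rot=[
    [0,0,0],
    [0,0,0],
    [0,0,0],
    [0,0,0],
    [0,0,0],
    [0,0,0],
    [0,0,0],
  ],
  hand=[-1,-1,-1,-1,-1,-1,-1],
)

```text
clock: 15.62
position: [0.51, -0.1882, 0.1296]
ee_rot: [-0.001, -0.051, 0.999, 0.001]
contact_force: [-0.1, -0.9, 0.1]
width: -0.0002
gripper_force: 0.0
```

Request:
apply_moves(
  xyz=[
    [0,0,0.01],
    [0,0,0.006],
    [0,0,0],
  ],
  rot=[
    [0,0,0],
    [0,0,0],
    [0,0,0],
  ],
  hand=[-1,-1,-1],
)

```text
clock: 16.0
position: [0.5105, -0.1885, 0.1257]
ee_rot: [0.0, -0.051, 0.999, -0.0]
contact_force: [0.2, 0.1, -0.5]
width: 0.0001
gripper_force: 0.0
```

Request:
apply_moves(
  xyz=[
    [0,0,0.006],
    [0,0,0.006],
    [0,0,0],
  ],
  rot=[
    [0,0,0],
    [0,0,0],
    [0,0,0],
  ],
  hand=[-1,-1,-1],
)

```text
clock: 16.38
position: [0.5106, -0.1886, 0.1249]
ee_rot: [0.001, -0.051, 0.999, -0.001]
contact_force: [-3.8, 2.3, 15.3]
width: -0.0001
gripper_force: 8.0
```

Request:
apply_moves(
  xyz=[
    [0,0,0.006],
    [0,0,0.004],
    [0,0,0],
  ],
  rot=[
    [0,0,0],
    [0,0,0],
    [0,0,0],
  ],
  hand=[-1,-1,-1],
)

```text
clock: 16.75
position: [0.5106, -0.1886, 0.1247]
ee_rot: [0.001, -0.051, 0.999, -0.001]
contact_force: [-8.3, 4.7, 32.2]
width: -0.0003
gripper_force: 16.0
```

The lid is shut: the tip stands at z = 0.125 under 32 N of press. Now for the clamp, I go up, over to the front, and down in front of the bar.

```bash
cat >> h.py <<'E'
def clp(t,over=0,w=.011):
    c=np.array([-.093+.058*np.cos(t),.13+.058*np.sin(t)])
    if t>.9: q=c+.006*np.array([-np.sin(t),np.cos(t)])+[-w,-.012*np.clip((t-1.)/.5,0,1)]
    else: q=c+[-w*t/.9,.006]
    q+=over*np.array([np.sin(t),-np.cos(t)])
    return case(q[0],0,q[1])
E
python3 - <<'E'
from h import *
D=down(.1+np.pi);p,r=cur()
b=clp(1.9,-.025);a=b.copy();a[2]=.27;print(a,b)
plan([(p+[0,0,.145],D,4),(a,D,4),(b,D,3)])
E
```

```text
[ 0.3936737  -0.25018327  0.27      ] [ 0.3936737  -0.25018327  0.16286343]
xyz [[-0.0, -0.0, -0.121], [-0.0, -0.0, -0.121], [-0.0, -0.0, -0.121], [-0.0, -0.0, -0.121], [0.102, -0.041, -0.0], [0.102, -0.041, -0.0], [0.102, -0.041, -0.0], [0.102, -0.041, -0.0]] 
rot [[-0.001, 0.001, 0.0], [-0.001, 0.001, 0.0], [-0.001, 0.001, 0.0], [-0.001, 0.001, 0.0], [0.0, 0.0, 0.0], [0.0, 0.0, 0.0], [0.0, 0.0, 0.0], [0.0, 0.0, 0.0]] 8
xyz [[0.0, -0.0, 0.119], [0.0, -0.0, 0.119], [0.0, -0.0, 0.119]] 
rot [[0.0, 0.0, 0.0], [0.0, 0.0, 0.0], [0.0, 0.0, 0.0]] 3
```

Request:
apply_moves(
  xyz=[
    [0,0,-0.121],
    [0,0,-0.121],
    [0,0,-0.121],
    [0,0,-0.121],
    [0.102,-0.041,0],
    [0.102,-0.041,0],
    [0.102,-0.041,0],
    [0.102,-0.041,0],
  ],
  rot=[
    [0,0,0],
    [0,0,0],
    [0,0,0],
    [0,0,0],
    [0,0,0],
    [0,0,0],
    [0,0,0],
    [0,0,0],
  ],
  hand=[-1,-1,-1,-1,-1,-1,-1,-1],
)

```text
clock: 17.75
position: [0.3926, -0.2501, 0.2643]
ee_rot: [0.0, -0.051, 0.999, -0.0]
contact_force: [-0.2, 0.2, -0.3]
width: 0.0002
gripper_force: 0.0
```

```bash
python3 - <<'E'
from h import *
D=down(.1+np.pi);p,r=cur();print(p)
plan([(clp(1.9,-.025)+[0,0,.1],D,1),(clp(1.9,-.025),D,3)])
w=cam('wrist');print([proj('wrist',case(-.112,y,.185)).round() for y in(-.03,.03)])
cv2.imwrite('pics/w6.png',w)
E
```

```text
[ 0.39261957 -0.25014837  0.26429992]
xyz [[-0.003, -0.0, 0.005], [0.0, -0.0, 0.111], [0.0, -0.0, 0.111], [0.0, -0.0, 0.111]] 
rot [[-0.0, 0.0, 0.002], [0.0, 0.0, 0.0], [0.0, 0.0, 0.0], [0.0, 0.0, 0.0]] 4
[array([219., 242.]), array([287., 242.])]
```

View pics/w6.png

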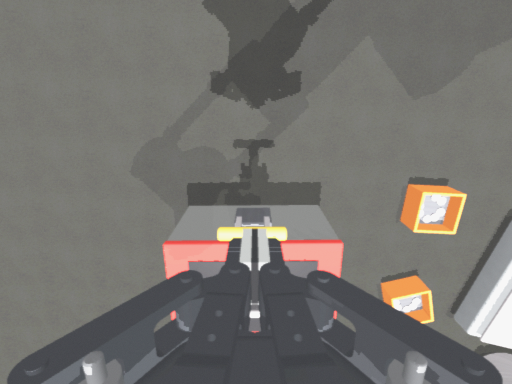

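The bar runs from (219,234) to (287,234), about 7 mm nearer the front than predicted, so the clamp is at about 2.0 rad. The gap still suffices.

Request:
apply_moves(
  xyz=[
    [-0.01,0,0.11],
    [0,0,0.11],
    [0,0,0.11],
    [0,0,0],
  ],
  rot=[
    [0,0,0],
    [0,0,0],
    [0,0,0],
    [0,0,0],
  ],
  hand=[-1,-1,-1,-1],
)

```text
clock: 18.3
position: [0.395, -0.2482, 0.1633]
ee_rot: [-0.002, -0.051, 0.999, 0.002]
contact_force: [0.1, -0.1, 0.8]
width: -0.0002
gripper_force: 0.0
```

```bash
python3 - <<'E'
from h import *
D=down(.1+np.pi);p,r=cur();print(p,status.get_state()['contact_force'])
plan([(clp(t,.002),D,2 if t>1.85 else 1) for t in(1.9,1.7,1.5,1.3,1.1,.95,.8,.65,.5,.35,.2,.1)])
E
```

```text
[ 0.39504852 -0.24815949  0.16331933] [ 0.06261939 -0.08655619  0.78934321]
xyz [[-0.04, -0.003, -0.014], [-0.04, -0.003, -0.014], [-0.037, 0.0, -0.011], [-0.039, -0.0, -0.004], [-0.038, -0.0, -0.012], [-0.037, 0.0, -0.004], [-0.026, -0.0, 0.005], [-0.042, -0.0, 0.011]] 
rot [[0.002, -0.002, 0.001], [0.002, -0.002, 0.001], [0.0, 0.0, 0.0], [0.0, 0.0, 0.0], [0.0, 0.0, 0.0], [0.0, 0.0, 0.0], [0.0, 0.0, 0.0], [0.0, 0.0, 0.0]] 8
xyz [[-0.025, 0.0, 0.022], [-0.021, -0.0, 0.025], [-0.017, -0.0, 0.027], [-0.013, -0.0, 0.028], [-0.006, 0.0, 0.019]] 
rot [[0.0, 0.0, 0.0], [0.0, 0.0, 0.0], [0.0, 0.0, 0.0], [0.0, 0.0, 0.0], [0.0, 0.0, 0.0]] 5
```

Request:
apply_moves(
  xyz=[
    [-0.04,0,-0.014],
    [-0.04,0,-0.014],
    [-0.037,0,-0.011],
    [-0.039,0,-0.004],
    [-0.038,0,-0.012],
    [-0.037,0,-0.004],
  ],
  rot=[
    [0,0,0],
    [0,0,0],
    [0,0,0],
    [0,0,0],
    [0,0,0],
    [0,0,0],
  ],
  hand=[-1,-1,-1,-1,-1,-1],
)

```text
clock: 19.05
position: [0.4665, -0.2425, 0.1832]
ee_rot: [0.0, -0.051, 0.999, -0.0]
contact_force: [-2.4, 0.1, 0.4]
width: -0.0001
gripper_force: 0.8
```

Request:
apply_moves(
  xyz=[
    [-0.026,0,0.005],
    [-0.042,0,0.011],
    [-0.025,0,0.022],
    [-0.021,0,0.025],
  ],
  rot=[
    [0,0,0],
    [0,0,0],
    [0,0,0],
    [0,0,0],
  ],
  hand=[-1,-1,-1,-1],
)

```text
clock: 19.55
position: [0.5012, -0.2392, 0.1641]
ee_rot: [0.001, -0.051, 0.999, -0.0]
contact_force: [1.9, 0.3, 3.4]
width: -0.0002
gripper_force: 1.4
```

```bash
python3 - <<'E'
from h import *
D=down(.1+np.pi);p,r=cur();print(p,clp(.5),status.get_state()['contact_force'])
plan([(clp(t,.002),D,1) for t in(.35,.2,.1)])
cv2.imwrite('pics/s7.png',cv2.resize(cam('scene')[100:260,70:230],(560,560)))
E
```

```text
[ 0.50123991 -0.23924667  0.16413586] [ 0.49702953 -0.2398131   0.16380668] [1.93813328 0.33278277 3.44373971]
xyz [[-0.006, -0.0, 0.034], [-0.013, -0.0, 0.028], [-0.006, 0.0, 0.019]] 
rot [[-0.001, 0.003, 0.001], [0.0, 0.0, 0.0], [0.0, 0.0, 0.0]] 3
```

View pics/s7.png

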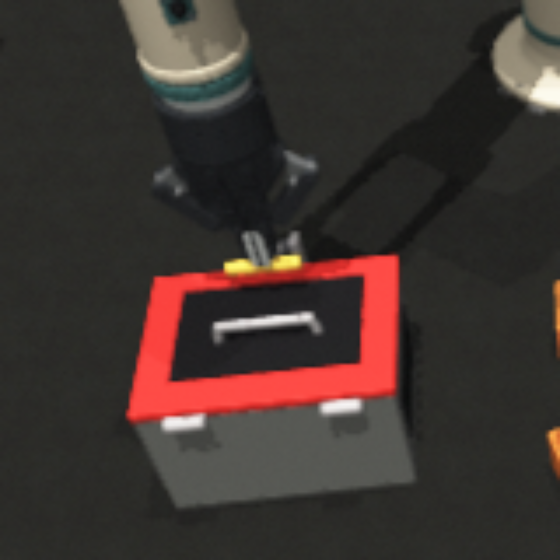

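The lid is shut and the bar is moving down under the fingers at (262,265). I finish pressing it down.

Request:
apply_moves(
  xyz=[
    [-0.006,0,0.034],
    [-0.01,0,0.028],
    [-0.004,0,0.02],
    [0,0,0.01],
    [0,0,0],
  ],
  rot=[
    [0,0,0],
    [0,0,0],
    [0,0,0],
    [0,0,0],
    [0,0,0],
  ],
  hand=[-1,-1,-1,-1,-1],
)

```text
clock: 20.23
position: [0.505, -0.2384, 0.1368]
ee_rot: [-0.0, -0.051, 0.999, 0.0]
contact_force: [0.0, -0.4, 4.3]
width: 0.0
gripper_force: 2.3
```

Request:
apply_moves(
  xyz=[
    [0,0,0.008],
    [0,0,0],
  ],
  rot=[
    [0,0,0],
    [0,0,0],
  ],
  hand=[-1,-1],
)

```text
clock: 20.48
position: [0.5052, -0.2385, 0.1364]
ee_rot: [0.0, -0.051, 0.999, -0.0]
contact_force: [-1.4, 1.7, 14.5]
width: -0.0002
gripper_force: 7.5
```

Request:
apply_moves(
  xyz=[
    [0,0,0.006],
    [0,0,0],
    [0,0,0],
  ],
  rot=[
    [0,0,0],
    [0,0,0],
    [0,0,0],
  ],
  hand=[-1,-1,-1],
)

```text
clock: 20.85
position: [0.5052, -0.2385, 0.1361]
ee_rot: [0.001, -0.051, 0.999, -0.001]
contact_force: [-4.1, 3.5, 21.8]
width: -0.0001
gripper_force: 11.3
```

Request:
apply_moves(
  xyz=[
    [0,0,-0.05],
    [0,0,-0.1],
    [0,0,-0.15],
    [0,0,-0.15],
    [0,0,-0.05],
    [0,0,0],
    [0,0,0],
    [0,0,0],
  ],
  rot=[
    [0,0,0],
    [0,0,0],
    [0,0,0],
    [0,0,0],
    [0,0,0],
    [0,0,0],
    [0,0,0],
    [0,0,0],
  ],
  hand=[-1,-1,-1,-1,-1,-1,-1,-1],
)

```text
clock: 21.85
position: [0.5047, -0.238, 0.2804]
ee_rot: [-0.002, -0.051, 0.999, 0.001]
contact_force: [0.1, -0.8, 0.0]
width: -0.0001
gripper_force: 0.0
```

```bash
python3 - <<'E'
from h import *
print(status.get_state()['contact_force'])
w=cam('wrist');c=cam('scene')[100:260,70:230]
cv2.imwrite('pics/f8.png',np.hstack([w[:,60:460],cv2.resize(c,(384,384))]))
E
```

```text
[ 0.13338315 -0.75727107  0.01497264]
```

View pics/f8.png

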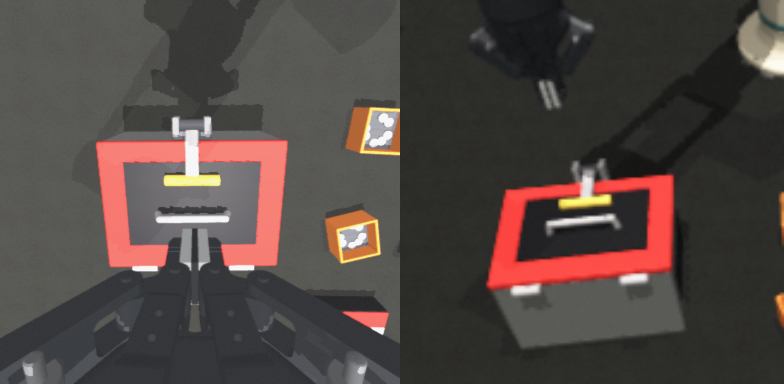

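The lid is shut and the yellow bar lies flat on it, at (192,181) in the wrist picture and (585,202) in the scene crop. The arm is clear, so I hand in.

```bash
python3 -c "
from rig import job
print(job.sign_off())"
```

```text
the job is handed in; nothing more can be done
None
```

The small grey pot stands upright on the case floor, the red lid is shut, the clamp is fully down on it, the arm is clear, and the job was handed in at about 22 s on the robot's clock; sign-off gave no verdict.

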